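# Angle a batten past the post into the length rack

## Robot

A 6-joint arm with a two-finger parallel gripper is mounted at the origin on the work surface. World frame = base frame: x ahead of the robot, y to its left, z up, the work surface at z = 0. Lengths are in mm, angles in rad, forces in N, time in s.
With the tool pointing down it reaches from about 300 to 775 mm from the base axis. Payload 14.6 kg.
Tool frame: the origin (TCP) lies on the centre line of the jaws, within the pads' length; the fingertips stand 19 mm ahead of it and the grasp point (between the pads) is the TCP (bot.tip_reach is the distance from the TCP to the fingertips, in mm); z points along the fingers, y is the line along which they close (so a half turn about z gives the same grasp; the last joint's range is limited). The gripper opens to 85 mm and grips with 20 to 120 N. Pads are 22 mm wide; open, the fingers measure 114 mm over their backs; the gripper's body (76 mm by 85 mm) begins 54 mm behind the grasp point. The pads swing forward as they close: fully open they stand 13 mm farther back than shut.
Start: joints at [1.232, 0.3, 1.521, -0, 1.321, -0.067], TCP at [147.654, 529.8, 250.281] pointing down, gripper open.
Joint ranges: [-3.03, 3.03], [-0.79, 2.21], [0.23, 2.52], [-1.04, 4.18], [0, 3.07], [-2.55, 2.55]. Speed limits (rad/s): [2.22, 2.22, 2.57, 3.14, 3.14, 3.14].

## Interface

Orientations are given as a unit quaternion [w, x, y, z].
In Python, from rig import bot gives the robot as it stands. Calls block until the motion is done:
- bot.move_to(position, orientation): joint-space move of the TCP to a pose.
- bot.servo_line(position, attitude=None, speed=150, until_force=None): straight line of the TCP; attitude=None keeps the orientation; speed is the mean speed in mm/s. With until_force (N) it stops when the force on the tool has changed by that much, and returns True; else False.
- bot.move_joints(angles): joint-space move.
- bot.move_gripper(opening, grip_force=None): finger opening in mm; grip_force is the grip in N (None keeps the last); returns when the fingers have stopped.
- bot.dwell(seconds).
- bot.ik(position, orientation): joint angles nearest the present ones, or None.
- bot.read_state(): the state.
- bot.read_camera(name): name is "side" or "top"; returns a dict with "image" (400x640x3 uint8, blue, green, red), "depth" (400x640 float32, mm along the optical axis (not along the pixel's ray), 0 where there is no reading), "fovy" (degrees; the focal length in pixels is half the picture's height over the tangent of half this angle, whatever the lens; pixels are square), "cx", "cy" (the principal point, pixels), "eye" and "attitude" of the camera in the world. Camera axes: x right, y down, z forward; pixel columns grow to the right and rows downward; lengths in mm; the calibration is good to about 2 mm. A picture is of the moment at which its call begins.
A pose or a line that the arm cannot do raises bot.MotionError and nothing moves.
- bot.finish_job(): hands the job in; it is judged then, once.
The state is a dict: "clock": time; "joint_positions": joint angles; "qvel": joint speeds; "effort": joint torques, N m; "ee_pos": TCP position; "tool_rot": TCP orientation; "ft_force": force on the tool from outside, world axes, zero at the start; "moment": the same for the moment, N m; "grip_width": finger opening in mm; "grip_force": force on a finger pad.
Only numpy, scipy, OpenCV 4.12 (cv2) and the standard library are available. Lean on these libraries where they do the work, as an engineer would, in place of code of your own. Each camera call takes 0.05 s, during which the arm holds its last target. There are 200 camera calls.

## Task

Put the loose batten away in the length rack by pushing it along the bench with the fingertips: push one end into the rack's mouth, angle it in behind the front post and under the small shelf, then push the other end in, until the batten lies flat against the backboard along its whole length. Keep it down on the bench: never take it between the fingers or lift it. Leave the jar, the glue bottle and the tape measure where they stand, and finish with the hand clear.

Things in the scene. Friction and masses are not known exactly. Their poses are not given: they have to be found in the camera images.
- batten: The loose length of pale square-section timber on the bench in front of the rack's mouth: 300 mm long (its y axis), 38 mm wide (x), 38 mm high (z), 0.15 to 0.3 kg. Origin: centre of its underside. At the start it lies roughly along the mouth, its right-hand (-y) end left of the post, its left-hand end reaching past the left cheek. It slides with wood-on-wood friction.
- rack: Open-fronted plywood length rack screwed to the bench. Origin: on the bench, at the front face of the backboard (60 mm high, 18 thick), midway along the bay. x points to the back, y left along the bay, z up. The bench is the bay's floor. The bay is 350 mm long (y -175 to 175), 90 deep (x -90 to 0). Its mouth, at x = -90, runs from the left cheek to the post: 250 mm wide, less than the batten.
- rack_post (a point): Middle, at bench level, of the front post beside the mouth: 38 mm square, 150 mm high, in the rack's frame x -128 to -90, y -113 to -75 mm. It stands in front of the bay's right-hand end and helps carry the small shelf. A second front post like it stands at y -213 to -175; a lip 45 mm high closes the front between the two (x -109 to -97).
- rack_left_cheek (a point): Front bottom corner of the left cheek where it faces the bay: the left-hand edge of the mouth, at x -90, y 175 mm in the rack's frame. The cheek is 60 mm high, 18 mm thick, and runs back to the backboard.
- rack_shelf (a point): Middle of the top of the small shelf over the bay's right-hand end, top 142 mm and underside 130 mm above the bench; in the rack's frame it spans x -90 to 18, y -213 to -75 mm, held between the two front posts and two more behind the backboard (x 18 to 56). Below it the right cheek (inner face y -175, 60 mm high, from x -90 back) closes the bay's right-hand end.
- screw_jar: Bystander: glass jar with steel cap, 54 mm across, 75 mm high, standing on the rack's small shelf. Origin: centre of its underside.
- glue: Bystander: white glue bottle, 60 mm across, 170 mm high, standing on the bench left of the rack. Origin: centre of its underside.
- tape: Bystander: yellow tape measure, 68 x 34 mm, 62 mm high, standing on the bench to the right in front of the post. Origin: centre of its underside.

How it is judged:
By the outcome, as a careful person would: the job done as asked, in the order asked, and still so for the second after the job is handed in, with the robot touching nothing.
It also fails if it takes over 72 s, if anything falls off the work surface, if the arm or the gripper's body presses on something with over 40 N, if the wrist force passes 120 N, or if a joint passes its speed limit or range.

## Working session

There is one attempt and no reset: what is moved stays moved. The work goes in short steps, each a Python script; the robot and the scene stay as the last script left them, time stands still between calls to the robot, and variables do not carry over. Pictures are saved under pics/ and viewed, at most 10 in all, crops included, and the job is handed in when it is done.

```bash
mkdir -p pics; ls; cat > h.py <<'E'
import numpy as np, cv2
from scipy.spatial.transform import Rotation as R
from rig import bot
def cam(name):
    c=bot.read_camera(name); h=c['image'].shape[0]
    c['f']=h/2/np.tan(np.radians(c['fovy'])/2)
    q=np.array(c['attitude'],float)
    c['R']=R.from_quat([q[1],q[2],q[3],q[0]]).as_matrix() if q.size==4 else q.reshape(3,3)
    return c
def ray(c,u,v):
    d=np.array([(u-c['cx'])/c['f'],(v-c['cy'])/c['f'],1.]); return c['R']@d
def onplane(c,u,v,z):
    d=ray(c,u,v); e=np.array(c['eye']); return e+d*(z-e[2])/d[2]
def cloud(c):
    v,u=np.mgrid[:c['image'].shape[0],:c['image'].shape[1]]
    p=np.stack([(u-c['cx'])/c['f'],(v-c['cy'])/c['f'],np.ones(u.shape)],-1)*c['depth'][...,None]
    return p@c['R'].T+np.array(c['eye'])
E
python3 - <<'E'
from h import *
for n in('top','side'):
    c=cam(n); cv2.imwrite(f'pics/{n}0.png',c['image']); np.savez(f'{n}0.npz',**c); print(n,c['eye'],c['attitude'],c['f'],c['cx'],c['cy'])
print(bot.read_state())
E
```

```text
pics
top [ 511.47626842   66.18662095 1250.55876607] [ 0.02731862 -0.70570169  0.70739686 -0.02878381] 448.46943339363673 312.74961024258755 189.6728626858381
side [ 264.17796299 -570.93986432  673.69242283] [-0.41512105  0.87860091 -0.21607888  0.09510452] 369.4547536349285 312.64661387960757 203.3996741367891
{'clock': 0.1, 'joint_positions': array([ 1.23238579e+00,  3.00423962e-01,  1.52148016e+00, -7.90104732e-06,
        1.32070202e+00, -6.66081100e-02]), 'qvel': array([ 2.47370490e-05, -1.78446672e-03, -7.61101293e-04,  7.96082482e-05,
       -3.26555870e-04, -2.16435299e-04]), 'effort': array([ 9.18687692e-04, -5.44368303e+01, -3.62379241e+01, -1.25321731e-04,
        2.99316693e-03, -9.15525789e-06]), 'ee_pos': array([147.60794277, 529.64055006, 249.7898572 ]), 'tool_rot': array([-9.81711250e-05,  1.35482284e-01,  9.90779639e-01, -4.97156605e-04]), 'ft_force': array([-0.18784621,  0.2446539 ,  0.12150596]), 'moment': array([-0.01207214,  0.02496344, -0.08790029]), 'grip_force': 0.0, 'grip_width': 84.94250213321247}
```

View pics/top0.png

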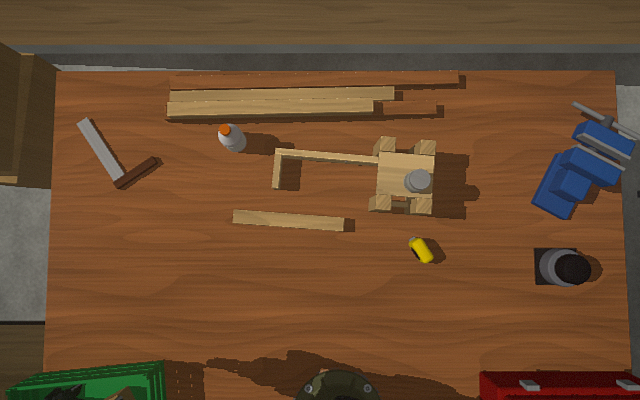

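View pics/side0.png

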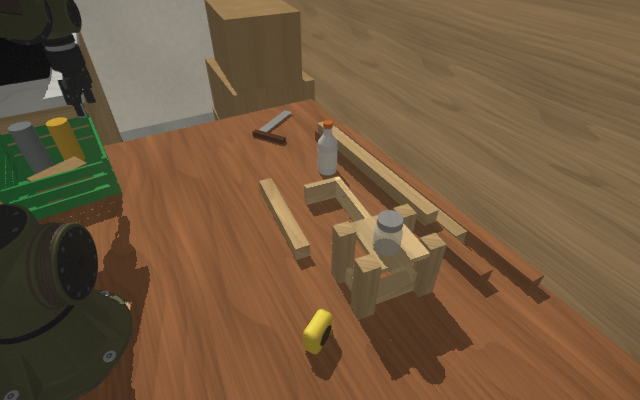

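The top view shows the batten from (233,217) to (353,225), the rack's left cheek at (285,170), its backboard from (283,153) to (378,160), and the shelf and posts around (405,175). The jar is at (418,180), the tape at (421,250) and the glue at (231,137). The side view agrees. Next I'll fit the poses from depth.

```bash
cat >> h.py <<'E'
def pts(c,u0,u1,v0,v1,z0,z1):
    P=cloud(c)[v0:v1,u0:u1].reshape(-1,3); m=(P[:,2]>z0)&(P[:,2]<z1); return P[m]
def batten(c,z0=32,z1=44,win=(200,400,140,260),extra=None):
    """centre and yaw (direction of +y axis) by minAreaRect"""
    P=pts(c,*win,z0,z1)
    if extra is not None: P=P[extra(P)]
    r=cv2.minAreaRect(P[:,:2].astype(np.float32)); return r,P
E
python3 - <<'E'
from h import *
c=dict(np.load('top0.npz'))
P=cloud(c); print('bench z',np.median(P[300:350,200:300,2]), np.median(P[220:240,150:200,2]))
r,B=batten(c,30,46,(215,365,200,240)); print('batten',r,np.median(B[:,2]),len(B)); print(cv2.boxPoints(r))
K=pts(c,265,378,140,195,52,68); r=cv2.minAreaRect(K[:,:2].astype(np.float32)); print('K',r,cv2.boxPoints(r),np.median(K[:,2]))
S=pts(c,366,445,130,220,134,156); r=cv2.minAreaRect(S[:,:2].astype(np.float32)); print('shelf',r,cv2.boxPoints(r))
# backboard: fit line to points right of the cheek
b=pts(c,305,372,145,172,52,68)[:,:2]; vx,vy,x0,y0=cv2.fitLine(b.astype(np.float32),cv2.DIST_HUBER,0,.01,.01).ravel(); print('bb mid',x0,y0,'dir',np.degrees(np.arctan2(-vx*np.sign(vy),vy*np.sign(vy))),len(b))
k=pts(c,268,300,163,195,52,68)[:,:2]; vx,vy,x0,y0=cv2.fitLine(k.astype(np.float32),cv2.DIST_HUBER,0,.01,.01).ravel(); print('cheek mid',x0,y0,'dir',np.degrees(np.arctan2(vy*np.sign(vx),abs(vx))),len(k))
for n,w,z in(('jar',(400,440,165,195),(200,235)),('tape',(405,440,230,270),(50,72)),('glue',(210,255,115,160),(60,185))):
    Q=pts(c,*w,*z); print(n,Q.mean(0),Q.min(0),Q.max(0),len(Q))
E
```

```text
bench z 0.11895921603877468 -0.06814443469477283
batten ((526.6151123046875, 131.15792846679688), (299.8331604003906, 38.02017593383789), 85.5416030883789) 38.16746191616471 1558
[[496.00873  -16.827255]
 [533.9139   -19.78276 ]
 [557.2215   279.14313 ]
 [519.31635  282.09863 ]]
K ((671.2774047851562, 32.18263244628906), (106.12044525146484, 283.7287292480469), 2.1996898651123047) [[ 612.8112   171.90588]
 [ 623.70135 -111.61377]
 [ 729.7436  -107.54062]
 [ 718.85345  175.97903]] 59.89675326720612
shelf ((636.9132690429688, -165.57125854492188), (139.518310546875, 184.44215393066406), 85.00711059570312) [[ 538.9708  -227.03952]
 [ 722.71313 -243.09192]
 [ 734.8557  -104.103  ]
 [ 551.1134   -88.0506 ]]
bb mid 696.0172 -3.7742908 dir -5.369701 474
cheek mid 645.3207 162.42714 dir -5.9960403 174
jar [ 618.40244154 -182.95227166  216.92554374] [ 595.47047866 -208.10012635  201.43158274] [ 641.23319051 -160.47884217  222.44096033] 354
tape [ 445.51918339 -223.61393258   60.19842704] [ 414.2358322  -252.29433206   50.81826421] [ 477.25416408 -196.54631438   69.64481071] 318
glue [745.45586375 274.92031791 117.51665213] [716.74801013 221.17428034  60.05506017] [808.66069209 339.79903108 174.79611306] 549
```

```bash
cat >> h.py <<'E'
TH=np.radians(-5.2); O=np.array([685.8,-25.4]); RM=np.array([[np.cos(TH),-np.sin(TH)],[np.sin(TH),np.cos(TH)]])
def W(x,y,z): return [*(O+RM@[x,y]),z]
def down(phi):   # phi (rad): tool push direction about z in rack frame; tool y perpendicular to it
    best=None
    for k in(0,np.pi):
        q=(R.from_euler('z',TH+phi+k)*R.from_euler('x',np.pi)).as_quat(); yield [q[3],q[0],q[1],q[2]]
def quat(x,y,z,phi):
    s=[(q,bot.ik(W(x,y,z),q)) for q in down(phi)]; s=[(abs(j[5]),q) for q,j in s if j is not None]
    return min(s,key=lambda t:t[0])[1]
HI=130; LO=36
def push(p0,p1,phi,speed=60,until=None,first=False,back=20):
    """p0->p1 in rack xy at bench level, tool facing along phi, then back off and rise"""
    q=quat(*p0,HI,phi); bot.move_to(W(*p0,HI),q)
    bot.servo_line(W(*p0,LO),speed=150)
    hit=bot.servo_line(W(*p1,LO),speed=speed,until_force=until)
    s=bot.read_state(); e=RM.T@(s['ee_pos'][:2]-O); print('push end rack',e.round(1),'F',s['ft_force'].round(1),'hit',hit,'t',round(s['clock'],1))
    d=np.subtract(p1,p0)/np.linalg.norm(np.subtract(p1,p0)); b=e-d*back
    bot.servo_line(W(*b,LO),speed=100); bot.servo_line(W(*b,HI),speed=200)
def look(name=None):
    c=cam('top'); P=cloud(c)
    if name: cv2.imwrite(f'pics/{name}.png',c['image'])
    r=(P[...,:2]-O)@RM; m=(P[...,2]>32)&(P[...,2]<42)&(r[...,0]>-260)&(r[...,0]<3)&(r[...,1]>-113)&(r[...,1]<330)
    m&=~((r[...,1]>172)&(r[...,1]<196)&(r[...,0]>-92)); m&=~((r[...,1]<-70)&(r[...,0]<-88))
    n,l,st,_=cv2.connectedComponentsWithStats(m.astype(np.uint8)); m=l==1+np.argmax(st[1:,4])
    a=r[m].astype(np.float32); (cx,cy),(w,h),_=rect=cv2.minAreaRect(a); b=cv2.boxPoints(rect)
    e=[b[1]-b[0],b[2]-b[1]]; d=max(e,key=np.linalg.norm); d=d/np.linalg.norm(d); d=d*np.sign(d[1])
    L=max(w,h); left=np.array([cx,cy])+d*L/2; ctr=left-150*d; right=left-300*d
    phi=np.degrees(np.arctan2(-d[0],d[1]))
    print('vis L,w',round(L,1),round(min(w,h),1),'phi',round(phi,2),'left',left.round(1),'ctr',ctr.round(1),'right',right.round(1))
    return phi,left,ctr,right
E
python3 - <<'E'
from h import *
look(); print(bot.tip_reach)
push((-232,141),(-173,141),0)
look()
bot.move_gripper(0); print(bot.tip_reach, bot.read_state()['grip_width'])
bot.move_to(W(-260,141,HI),quat(-260,141,HI,0)); look('s0'); print(bot.read_state()['clock'])
E
```

```text
vis L,w 300.0 38.0 phi 0.74 left [-174.6  291.6] ctr [-172.7  141.6] right [-170.8   -8.4]
19.0
push end rack [-173.1  141. ] F [-0.3  0.8  0.2] hit False t 4.0
vis L,w 173.3 38.0 phi 0.01 left [-142.4  291.1] ctr [-142.4  141.1] right [-142.4   -8.9]
19.0 0.40220327237028747
vis L,w 299.3 38.1 phi -0.08 left [-142.2  290.8] ctr [-142.4  140.8] right [-142.6   -9.2]
6.1583
```

```bash
python3 - <<'E'
from h import *
push((-195,10),(-113,10),0,back=30)
bot.move_to(W(-230,330,HI),quat(-230,330,HI,0)); look('s1'); print(bot.read_state()['clock'])
E
```

```text
push end rack [-113.1   10. ] F [-0.7 -0.3 -0.8] hit False t 9.1
vis L,w 300.5 38.3 phi 16.31 left [-161.2  285.8] ctr [-119.1  141.8] right [-77.   -2.2]
11.4583
```

View pics/s1.png

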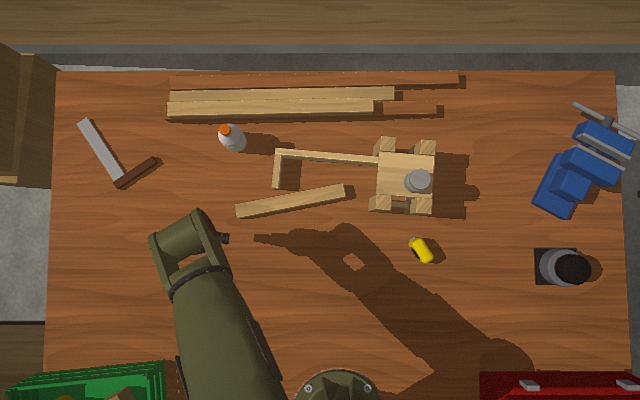

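The picture shows the right end in the mouth at about (345,190), clear of the post, and the left end at (237,212). Next comes an axial push on the left end face, in two stages.

```bash
cat >> h.py <<'E'
def axial(adv,seen,speed=60):
    phi,left,ctr,right=seen; f=np.radians(phi); d=np.array([-np.sin(f),np.cos(f)])
    push(tuple(left+d*32),tuple(left+d*(11.5-adv)),f-np.pi/2,speed,back=25)
    bot.move_to(W(-250,300,HI),quat(-250,300,HI,f-np.pi/2))
E
python3 - <<'E'
from h import *
s=look(); axial(80,s)
s=look('s2'); print(bot.read_state()['clock'])
if abs(s[0]-16.3)<2.5 and abs(s[2][1]-65)<8:
    axial((s[2][1]+3)/np.cos(np.radians(s[0])),s); look('s3'); print(bot.read_state()['clock'])
E
```

```text
vis L,w 299.4 38.3 phi 16.26 left [-160.8  285. ] ctr [-118.8  140.9] right [-76.8  -3.1]
push end rack [-141.8  219.2] F [-0.5 -0.   0.4] hit False t 15.2
vis L,w 300.2 38.1 phi 16.18 left [-138.3  207.5] ctr [-96.5  63.5] right [-54.7 -80.6]
16.825
push end rack [-122.4  152.1] F [ 0.3 -0.1  0.3] hit False t 19.8
vis L,w 240.9 38.3 phi 16.14 left [-118.9  140.2] ctr [-77.2  -3.9] right [ -35.5 -148. ]
21.5833
```

```bash
python3 - <<'E'
from h import *
push((-172,115),(-100,115),0,back=40)
bot.move_to(W(-260,200,HI),quat(-260,200,HI,0)); look('s4'); print(bot.read_state()['clock'])
E
```

```text
push end rack [-100.1  115. ] F [0.4 0.3 0.5] hit False t 25.2
vis L,w 228.6 36.3 phi 5.07 left [-71.1 139.6] ctr [-57.8  -9.8] right [ -44.6 -159.2]
27.0417
```

View pics/s4.png

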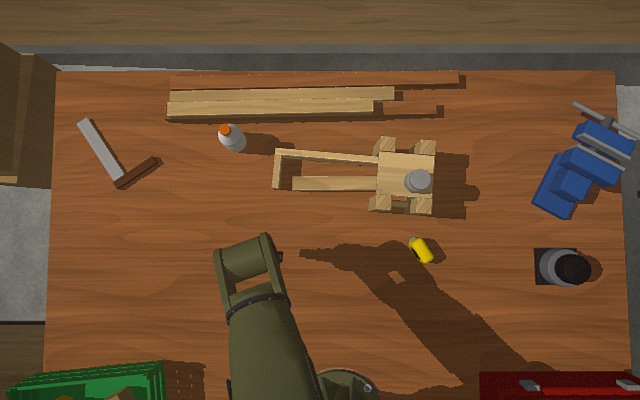

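The batten's left end at (292,184) is now inside the cheek and the right end is under the shelf. Next I'll push it flat against the backboard with the open fingertips.

```bash
python3 - <<'E'
from h import *
bot.move_gripper(85)
push((-125,5),(-43,5),0,speed=40,until=12,back=70)
bot.move_to(W(-280,200,HI),quat(-280,200,HI,0)); look('s5'); print(bot.read_state()['clock'])
c=cam('side'); i=c['image'][150:350,230:480]; cv2.imwrite('pics/s5b.png',cv2.resize(i,None,fx=3,fy=3,interpolation=cv2.INTER_CUBIC)[:, :]); 
t=cv2.imread('pics/s5.png')[120:230,250:450]; cv2.imwrite('pics/s5a.png',cv2.resize(t,None,fx=4,fy=4,interpolation=cv2.INTER_CUBIC))
E
```

```text
push end rack [-49.1   5. ] F [-0.2  0.2 -0.4] hit True t 31.2
vis L,w 225.9 39.1 phi 0.13 left [-19.  138.4] ctr [-18.7 -11.6] right [ -18.4 -161.6]
33.7583
```

View pics/s5a.png

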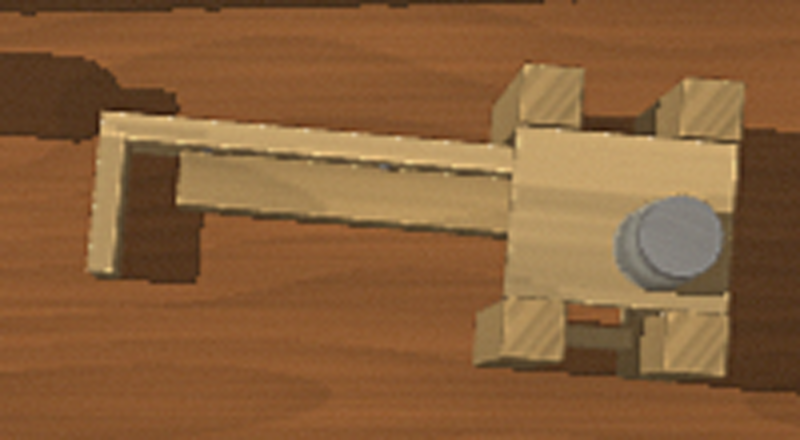

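View pics/s5b.png

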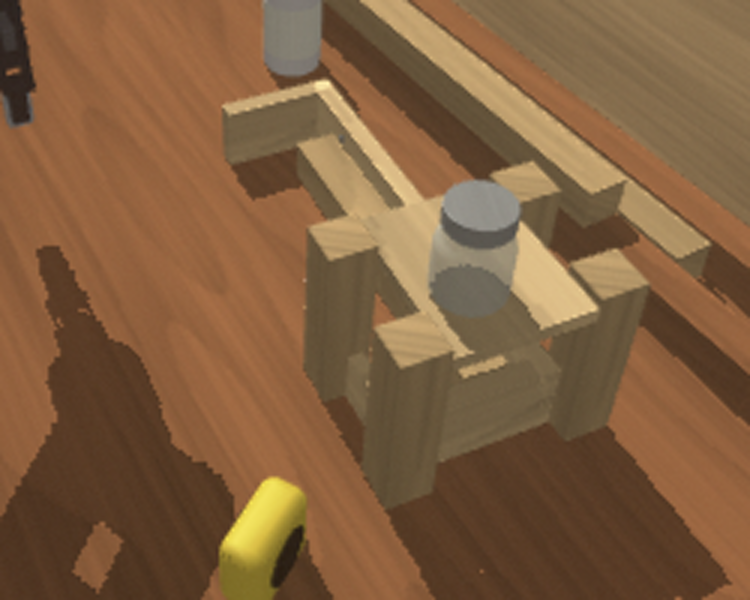

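The crops show the batten flat along the backboard from (180,180) to under the shelf. Its angle is 0.1° and its centre is 19 mm in front of the backboard, which is half its width. The jar, tape and glue have not moved and the hand is clear, so I'm handing in.

```bash
python3 -c "
from rig import bot
print(bot.finish_job())"
```

```text
the job is handed in; nothing more can be done
None
```

The batten lies flat against the backboard to within about 1 mm by the top camera, put there only by fingertip pushes with no gripping or lifting. The jar, glue bottle and tape measure look unmoved in the final pictures, the hand is clear, and I handed the job in at about 34 s.

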